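# Load the validator repair kit level on the scale

### The arm

A 6-joint arm with a two-finger parallel gripper is mounted at the origin on the work surface. World frame = base frame: x ahead of the robot, y to its left, z up, the work surface at z = 0. Lengths are in m, angles in rad, forces in N, time in s.
With the tool pointing down it reaches from about 0.425 to 1.125 m from the base axis. Payload 14.9 kg.
Tool frame: the origin (TCP) lies between the finger pads; the fingertips stand nose_length ahead of it and the grasp point (between the pads) lies 8 mm behind it (nose_length is the distance from the TCP to the fingertips, in m); z points along the fingers, y is the line along which they close (so a half turn about z gives the same grasp; the last joint's range is limited). The gripper opens to 91 mm and grips with 3 to 60 N. Pads are 32 mm wide; open, the fingers measure 118 mm over their backs; the gripper's body (76 mm by 178 mm) begins 60 mm behind the grasp point.
Start: joints at [1.079, 0.379, 1.734, -0, 1.028, -0.033], TCP at [0.31, 0.628, 0.225] pointing down, gripper open.
Joint ranges: [-2.77, 2.77], [-0.74, 2.19], [0, 2.66], [-1.06, 4.2], [0.31, 2.87], [-3.08, 3.08]. Speed limits (rad/s): [1.89, 1.89, 2.39, 3.14, 3.14, 3.14].

### API

Orientations are given as a rotation vector (axis times angle).
In Python, from station import * gives the robot as it stands.
- The arm moves only by the shell command python3 -m creep 'ROWS' [FORCE]. ROWS is JSON, a list of rows, each a list of 3 entries, a list of its own where there are three numbers: the gripper command: -1 is shut, 1 is fully open, values between are in proportion, then the shift along the tool's x, y, z in units of 0.02 m (1.0 is 0.02 m), then the turn, a rotation vector about the tool's x, y, z in units of 6 degrees (1.0 is 6 degrees). A call has exactly 5 rows; each row shifts and turns the commanded pose from where the row before left it, along the tool's axes as they then stand; what a row does not reach is not made up. A row lasts 1/12 s, in which the tool goes at most 41.7 mm and 7.16 degrees, less where a joint would pass 70% of its speed; a pose out of reach is approached as far as the arm can. A call with a number of a shift or a turn outside -1 to 1 is refused whole. A call with a gripper value outside its range is refused whole. The fingers move at their own pace and stop on an object; FORCE is the grip in N (left out, the last holds). Time passes only in rows, so rows that do not move let the fingers close, or fill a call up. It gives the time, the measured TCP pose, the force, the opening and the grip force at its end, in the units of the state.
- sense(): the state, without advancing time (a new reading comes with each control period).
- get_image(name): name is "side" or "top"; returns a dict with "image" (480x640x3 uint8, red, green, blue), "depth" (480x640 float32, m along the optical axis (not along the pixel's ray), 0 where there is no reading), "mtx" (3x3 intrinsics, pixels), "extrinsics" (4x4, takes a point from camera to world coordinates). Camera axes: x right, y down, z forward; pixel columns grow to the right and rows downward; lengths in m; the calibration is good to about 2 mm. A picture is of the moment at which its call begins.
- close_job(): hands the job in; it is judged then, once.
The state is a dict: "time_s": time; "joint_pos": joint angles; "qvel": joint speeds; "tau": joint torques, N m; "ee_pos": TCP position; "ee_rot": TCP orientation; "contact_force": force on the tool from outside, world axes, zero at the start; "wrist_torque": the same for the moment, N m; "width": opening from 0.0 (shut) to 1.0 (fully open); "gripper_force": force on a finger pad.
Only numpy, scipy, OpenCV 4.12 (cv2) and the standard library are available. Lean on these libraries where they do the work, as an engineer would, in place of code of your own. Each camera call takes 0.05 s, during which the arm holds its last target. There are 200 camera calls.

### The job

Pack the repair kit into the light divided tray that lies across the small scale: first stand the wide white resistor block and the round green beeper in the two middle bays, one in each, and only then stand one large brass cam follower, stud up, in each end bay. Lower the parts gently, because the ends of the tray overhang the scale: it must not tip or slide. Leave the look-alikes (the slim resistor, the small follower and the plain brass collar) where they lie.

Things in the scene. Friction and masses are not known exactly. Their poses are not given: they have to be found in the camera images.
- tray: Loose light (0.11 kg) grey open tray, 290 (x) x 110 (y) x 27 mm; origin: centre of its underside. Walls, dividers and floor 3 mm. Three full-height dividers make four bays along x, each 68 (x) x 104 (y) mm inside: middle bays centred at x = -35 and +35 mm, end bays at x = -107 and +107 mm, y = 0. Ends overhang the scale by 95 mm: a large follower in an end bay of the empty tray tips it.
- scale: Fixed low black bench scale under the tray. Origin: centre of its foot on the desk; its flat steel platform, 100 mm along x (the tray's length) by 110 mm along y, is 30 mm above the desk; a lower (18 mm) readout sticks out 35 mm on its -y side.
- resistor_mid (a point): Centre of the wide white ceramic resistor block: 50 (x) x 34 (y) x 32 (z) mm, with two small metal tabs 9 mm high on top near its x ends, 0.16 kg, loose, lying flat on the desk (centre 16 mm up).
- beeper_mid (a point): Centre of the green plastic beeper: upright round can, 44 mm diameter, 28 mm high (its top 4 mm bevelled), ring of sound holes on top, 0.08 kg, loose (centre 14 mm up).
- follower_a_mid (a point): Centre (on its axis, 21 mm above its foot) of a large brass cam follower, 0.14 kg, loose, standing: roller 34 mm diameter and 16 mm high at the bottom, then a 12 mm stud up to 42 mm in all (an 18 mm washer, 2 mm thick, at its root). z runs up along the stud.
- follower_b_mid (a point): The second large brass cam follower, identical to the first; either may go to either end bay.
- small_follower_mid (a point): Look-alike, leave alone: a small brass cam follower, roller 22 mm diameter, 30 mm high in all; centre 15 mm up.
- slim_resistor_mid (a point): Look-alike, leave alone: a slim white ceramic resistor, 50 (x) x 16 (y) x 32 (z) mm; centre 16 mm up.
- collar_mid (a point): Look-alike, leave alone: a plain brass collar with a 14 mm hole and no stud, 34 mm diameter, 16 mm high; centre 8 mm up.
Things that resemble listed ones, but are neither listed nor needed, are in the scene too. What is shaped like the part that bears follower_b_mid but pink or red is not meant.

How it is judged:
By the outcome, as a careful person would: the job done as asked, in the order asked, and still so for the second after the job is handed in, with the robot touching nothing.
It also fails if it takes over 128 s, if anything falls off the work surface, if the arm or the gripper's body presses on something with over 40 N, if the wrist force passes 120 N, or if a joint passes its speed limit or range.

## Working session

There is one attempt and no reset: what is moved stays moved. The work goes in short steps, Python scripts to look and compute and a shell command to move; the robot and the scene stay as the last step left them, time stands still between calls to the robot, and variables do not carry over. Pictures are saved under pics/ and viewed, at most 14 in all, crops included, and the job is handed in when it is done.

```bash
mkdir -p pics; ls; python3 - <<'E'
from station import *
import cv2,numpy as np
s=sense();print(s)
for n in ("top","side"):
    g=get_image(n);cv2.imwrite(f"pics/{n}0.png",g["image"][:,:,::-1]);np.savez(f"{n}0.npz",**g);print(g["mtx"],g["extrinsics"])
E
```

```text
pics
{'time_s': 0.0, 'joint_pos': array([ 1.07871245e+00,  3.79416325e-01,  1.73479180e+00, -2.68374974e-06,
        1.02850485e+00, -3.32875411e-02]), 'qvel': array([ 2.74587443e-04, -7.99791223e-04, -3.29207002e-04, -1.33956947e-03,
        2.85637762e-05, -1.38884232e-03]), 'tau': array([ 1.90752056e-03, -7.63714385e+01, -4.34369373e+01,  6.51319907e-02,
        4.23200929e-02, -1.06298460e-04]), 'ee_pos': array([0.30981975, 0.62726345, 0.22427737]), 'ee_rot': array([-7.14303594e-01, -3.05901259e+00,  1.70020376e-03]), 'contact_force': array([-0.0867086 ,  0.04229049, -0.480651  ]), 'wrist_torque': array([-0.00850725,  0.01328998, -0.00290758]), 'gripper_force': 0.0, 'width': 0.9988572226006466}
[[555.21106003   0.         314.02869164]
 [  0.         555.21106003 237.01814091]
 [  0.           0.           1.        ]] [[ 0.028055   -0.98781761  0.15306625  0.33910666]
 [-0.99954235 -0.02598926  0.01548034 -0.0092651 ]
 [-0.01131367 -0.1534305  -0.98809467  1.15185463]
 [ 0.          0.          0.          1.        ]]
[[596.7723135    0.         320.61603336]
 [  0.         596.7723135  237.25255625]
 [  0.           0.           1.        ]] [[-0.81384931 -0.32710919  0.48025917 -0.0348434 ]
 [-0.58082432  0.48226974 -0.65578885  0.71152049]
 [-0.01709991 -0.81265951 -0.58248786  0.67529197]
 [ 0.          0.          0.          1.        ]]
```

View pics/top0.png

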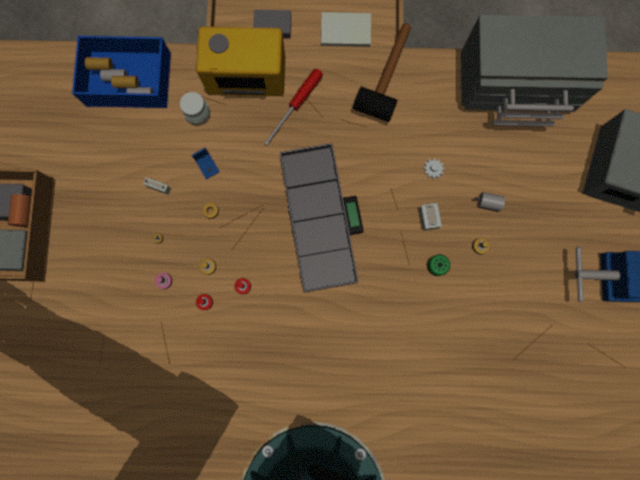

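View pics/side0.png

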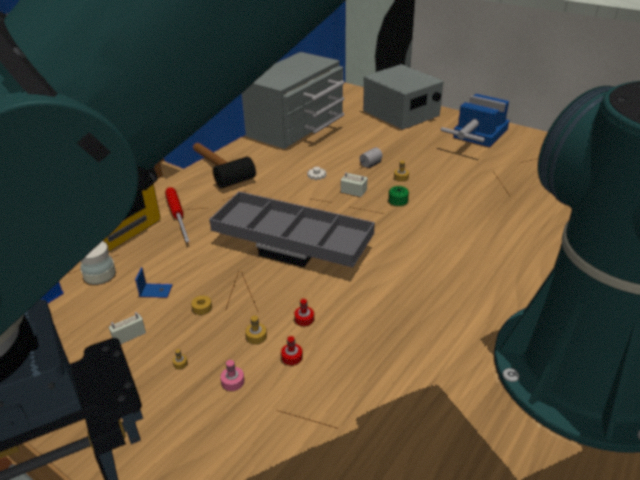

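The top view shows the tray with its centre near (318,218). The wide resistor is at (430,216), the beeper at (439,265), and the large followers at (207,267) and (481,246). The look-alikes are the collar (211,211), the small follower (158,238) and the slim resistor (156,185). The side view agrees, with the followers at (255,330) and (401,172). The red and pink ones are decoys.

```bash
cat > h.py <<'E'
import numpy as np,cv2
from scipy.spatial.transform import Rotation as R
def ray(g,p,z):
    E=g["extrinsics"];p=np.atleast_2d(p).astype(float)
    d=np.c_[p,np.ones(len(p))]@np.linalg.inv(g["mtx"]).T@E[:3,:3].T
    o=E[:3,3];return o+d*((z-o[2])/d[:,2])[:,None]
def blob(g,c,r,f):
    hsv=cv2.cvtColor(g["image"],cv2.COLOR_RGB2HSV).astype(int)
    m=f(hsv[...,0],hsv[...,1],hsv[...,2]).astype(np.uint8)
    w=np.zeros_like(m);cv2.circle(w,c,r,1,-1);m&=w
    cs=cv2.findContours(m,cv2.RETR_EXTERNAL,cv2.CHAIN_APPROX_NONE)[0]
    return max(cs,key=cv2.contourArea) if cs else None
E
python3 - <<'E'
from h import *
g=dict(np.load("top0.npz"));s=dict(np.load("side0.npz"))
brass=lambda h,S,v:(h>18)&(h<32)&(S>130)
def rep(n,g,c,r,f,z):
    k=blob(g,c,r,f)
    P=ray(g,k[:,0],z)[:,:2].astype(np.float32)
    (cx,cy),(w,h),a=cv2.minAreaRect(P*1000);e=cv2.minEnclosingCircle(P*1000)
    print(n,np.round([cx,cy,w,h,a],1),"circ",np.round([*e[0],e[1]],1),"dep",g["depth"][c[1],c[0]])
rep("beep",g,(439,265),20,lambda h,S,v:(h>45)&(h<85)&(S>90),.024)
rep("res",g,(430,216),20,lambda h,S,v:(S<70)&(v>110),.032)
rep("fa",g,(207,267),14,brass,.016)
rep("fb",g,(481,246),14,brass,.016)
rep("tray",g,(318,218),95,lambda h,S,v:(S<60)&(v>40),.057)
rep("beepS",s,(399,196),20,lambda h,S,v:(h>45)&(h<85)&(S>90),.014)
rep("faS",s,(255,330),20,brass,.012)
rep("fbS",s,(401,172),18,brass,.012)
im=g["image"][:,:,::-1]
cr=[im[195:245,405:455],im[240:290,414:464],im[242:292,182:232],im[221:271,456:506]]
cr=[cv2.resize(c,(400,300),interpolation=cv2.INTER_CUBIC) for c in cr]
cv2.imwrite("pics/crops.png",np.vstack([np.hstack(cr[:2]),np.hstack(cr[2:])]))
for c in[(207,267),(481,246)]:
    h=cv2.cvtColor(g["image"],cv2.COLOR_RGB2HSV);print(h[c[1],c[0]-7:c[0]+8:2].tolist())
E
```

```text
beep [ 464.  -246.4   38.8   43.     1.5] circ [ 462.5 -246.7   22.2] dep 1.1230448
res [ 564.2 -230.2   50.3   34.1   10.1] circ [ 563.7 -230.9   28.7] dep 1.1363078
fa [448.8 226.8  33.1  30.5  58.4] circ [448.5 226.9  16.9] dep 1.11768
fb [ 505.9 -334.9   31.1   33.2   13.1] circ [ 506.1 -334.7   17.8] dep 1.1293797
tray [ 5.525e+02 -1.000e-01  2.893e+02  1.146e+02  1.170e+01] circ [551.8   2.  152.7] dep 1.126731
beepS [ 464.  -247.6   37.9   76.5   28.8] circ [ 462.  -248.7   38.3] dep 1.2318554
faS [453.2 223.6  32.9  62.5  35.3] circ [452.8 223.3  31.9] dep 0.924413
fbS [ 501.5 -329.7   31.6   44.7   33.8] circ [ 501.  -330.5   25.8] dep 1.3286314
[[19, 169, 134], [19, 154, 129], [20, 131, 121], [20, 138, 76], [15, 54, 75], [17, 62, 132], [20, 159, 149], [21, 168, 120]]
[[20, 163, 116], [21, 165, 142], [17, 75, 105], [18, 46, 67], [22, 148, 43], [22, 143, 98], [20, 158, 123], [19, 165, 141]]
```

View pics/crops.png

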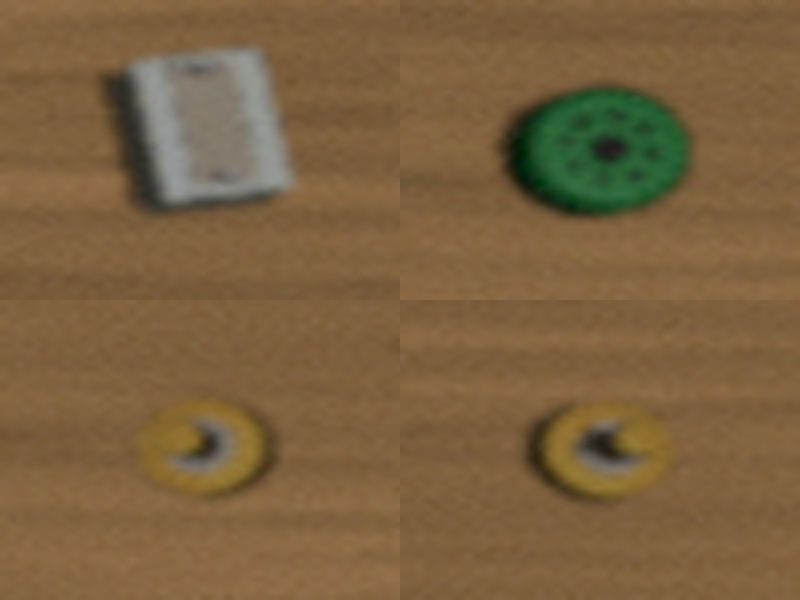

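All the sizes match the listing: beeper 22 mm radius, resistor 50x34, rollers 34 mm, tray 290 mm long. The brass blobs show studs. Next I need the tool geometry and a cleaner tray rim.

```bash
python3 - <<'E'
from h import *
import station
print([n for n in dir(station) if n[0]!='_'],getattr(station,'nose_length',None))
g=dict(np.load("top0.npz"));s=station.sense()
print(R.from_rotvec(s["ee_rot"]).as_matrix().round(3))
# tray rim by depth-derived height 
E=g["extrinsics"];v,u=np.mgrid[130:310,260:380];d=g["depth"][130:310,260:380]
c=np.stack([(u-g["mtx"][0,2])/g["mtx"][0,0]*d,(v-g["mtx"][1,2])/g["mtx"][1,1]*d,d],-1)@E[:3,:3].T+E[:3,3]
z=c[...,2];print("floor z",np.median(z[(z>.026)&(z<.044)]),"rim",np.percentile(z[z>.045],90))
m=(z>.026)
k=max(cv2.findContours(m.astype(np.uint8),0,1)[0],key=cv2.contourArea)
P=c[...,:2].reshape(-1,2)[(z>.026).ravel()]
k=k[:,0]+[260,130]
print(cv2.minAreaRect((ray(g,k,.057)[:,:2]*1000).astype(np.float32)))
cor=ray(g,[(281.5,153),(332,145),(356,282),(304,290.5)],.057)[:,:2];print(cor.round(4),cor.mean(0))
E
```

```text
['Unreachable', 'close_job', 'get_image', 'nose_length', 'sense'] 0.011
[[-0.897  0.443 -0.   ]
 [ 0.443  0.897 -0.001]
 [ 0.    -0.001 -1.   ]]
floor z 0.033676030696033976 rim 0.059953356949832066
((550.9916381835938, 1.0302810668945312), (291.27447509765625, 111.15673828125), 11.649760246276855)
[[ 0.6808  0.0793]
 [ 0.7003 -0.0236]
 [ 0.4213 -0.0773]
 [ 0.4018  0.0246]] [0.55103366 0.00077163]
```

```bash

python3 -m creep '[[0.3,[0,0,0.37],[0,0,-0.633]],[0.3,[0,0,0.37],[0,0,-0.633]],[0.3,[0,0,0.37],[0,0,-0.633]],[0.3,[0,0,0.37],[0,0,-0.633]],[0.3,[0,0,0.37],[0,0,-0.633]]]' 20
python3 -m creep '[[0.3,[0,0,0.37],[0,0,-0.633]],[0.3,[0,0,0.37],[0,0,-0.633]],[0.3,[0,0,0.37],[0,0,-0.633]],[0.3,[0,0,0.37],[0,0,-0.633]],[0.3,[0,0,0.37],[0,0,-0.633]]]'
python3 - <<'E'
from h import *
import station
s=station.sense();print(s,R.from_rotvec(s["ee_rot"]).as_matrix().round(3))
E
cat > to.py <<'E'
# usage: to.py x y z [yaw of tool y, deg]: shift needed along tool axes (after yaw), units; turn units
from h import *;import station,sys
s=station.sense();M=R.from_rotvec(s["ee_rot"]).as_matrix()
d=np.array(sys.argv[1:4],float)-s["ee_pos"];y=np.degrees(np.arctan2(M[1,1],M[0,1]))
print("shift",(M.T@d/.02).round(2),"yaw",round(y,2),"turnunits",round((y-101.65)/6,2),"pos",s["ee_pos"].round(4),"t",round(s["time_s"],1),"w",round(s["width"]*91,1),"F",s["contact_force"].round(1),"j",s["joint_pos"].round(2))
E
python3 to.py .564 -.2305 .15
```

```text
time_s: 0.52
ee_pos: [0.3099, 0.6274, 0.1872]
ee_rot: [-0.195, -3.135, 0.001]
contact_force: [-0.0, 0.1, -0.3]
width: 0.666
gripper_force: 0.0
time_s: 0.93
ee_pos: [0.3099, 0.6274, 0.1502]
ee_rot: [0.325, -3.124, 0.001]
contact_force: [-0.6, -0.5, 0.3]
width: 0.651
gripper_force: 0.0
{'time_s': 0.9333, 'joint_pos': array([ 1.07868050e+00,  4.65544913e-01,  1.76379948e+00,  2.30143567e-05,
        9.12863031e-01, -6.99487523e-01]), 'qvel': array([-0.00200579,  0.10977417,  0.02703621, -0.00146966, -0.13422574,
       -0.79013773]), 'tau': array([ 2.07497069e-03, -8.09964252e+01, -3.97324312e+01,  2.76786543e-02,
        3.66416601e-01,  1.66631855e+00]), 'ee_pos': array([0.30991149, 0.62739849, 0.15020962]), 'ee_rot': array([ 3.25096084e-01, -3.12436460e+00,  7.83147694e-04]), 'contact_force': array([-0.56754481, -0.48718626,  0.31206306]), 'wrist_torque': array([0.10920112, 0.03313644, 0.02766398]), 'gripper_force': 0.0, 'width': 0.6513733411215236} [[-0.979 -0.206 -0.   ]
 [-0.206  0.979 -0.001]
 [ 0.    -0.    -1.   ]]
shift [-3.600e+00 -4.459e+01  3.000e-02] yaw 101.88 turnunits 0.04 pos [0.3099 0.6274 0.1502] t 0.9 w 59.3 F [-0.6 -0.5  0.3] j [ 1.08  0.47  1.76  0.    0.91 -0.7 ]
```

```bash

python3 -m creep '[[0.3,[-0.08,-0.99,0],[0,0,0]],[0.3,[-0.08,-0.99,0],[0,0,0]],[0.3,[-0.08,-0.99,0],[0,0,0]],[0.3,[-0.08,-0.99,0],[0,0,0]],[0.3,[-0.08,-0.99,0],[0,0,0]]]' >/dev/null
python3 -m creep '[[0.3,[-0.08,-0.99,0],[0,0,0]],[0.3,[-0.08,-0.99,0],[0,0,0]],[0.3,[-0.08,-0.99,0],[0,0,0]],[0.3,[-0.08,-0.99,0],[0,0,0]],[0.3,[-0.08,-0.99,0],[0,0,0]]]' >/dev/null
python3 -m creep '[[0.3,[-0.08,-0.99,0],[0,0,0]],[0.3,[-0.08,-0.99,0],[0,0,0]],[0.3,[-0.08,-0.99,0],[0,0,0]],[0.3,[-0.08,-0.99,0],[0,0,0]],[0.3,[-0.08,-0.99,0],[0,0,0]]]' >/dev/null
python3 -m creep '[[0.3,[-0.08,-0.99,0],[0,0,0]],[0.3,[-0.08,-0.99,0],[0,0,0]],[0.3,[-0.08,-0.99,0],[0,0,0]],[0.3,[-0.08,-0.99,0],[0,0,0]],[0.3,[-0.08,-0.99,0],[0,0,0]]]' >/dev/null
python3 -m creep '[[0.3,[-0.08,-0.99,0],[0,0,0]],[0.3,[-0.08,-0.99,0],[0,0,0]],[0.3,[-0.08,-0.99,0],[0,0,0]],[0.3,[-0.08,-0.99,0],[0,0,0]],[0.3,[-0.08,-0.99,0],[0,0,0]]]' >/dev/null
python3 -m creep '[[0.3,[-0.08,-0.99,0],[0,0,0]],[0.3,[-0.08,-0.99,0],[0,0,0]],[0.3,[-0.08,-0.99,0],[0,0,0]],[0.3,[-0.08,-0.99,0],[0,0,0]],[0.3,[-0.08,-0.99,0],[0,0,0]]]' >/dev/null
python3 -m creep '[[0.3,[-0.08,-0.99,0],[0,0,0]],[0.3,[-0.08,-0.99,0],[0,0,0]],[0.3,[-0.08,-0.99,0],[0,0,0]],[0.3,[-0.08,-0.99,0],[0,0,0]],[0.3,[-0.08,-0.99,0],[0,0,0]]]' >/dev/null
python3 -m creep '[[0.3,[-0.08,-0.99,0],[0,0,0]],[0.3,[-0.08,-0.99,0],[0,0,0]],[0.3,[-0.08,-0.99,0],[0,0,0]],[0.3,[-0.08,-0.99,0],[0,0,0]],[0.3,[-0.08,-0.99,0],[0,0,0]]]' >/dev/null
python3 -m creep '[[0.3,[-0.08,-0.99,0],[0,0,0]],[0.3,[-0.08,-0.99,0],[0,0,0]],[0.3,[-0.08,-0.99,0],[0,0,0]],[0.3,[-0.08,-0.99,0],[0,0,0]],[0.3,[-0.08,-0.99,0],[0,0,0]]]' >/dev/null
python3 to.py .564 -.2305 .018
```

```text
shift [-0.15  0.    6.63] yaw 101.69 turnunits 0.01 pos [ 0.5611 -0.2312  0.1507] t 4.7 w 59.2 F [0.1 0.1 0.7] j [-0.43  0.33  1.96  0.    0.85 -2.2 ]
```

```bash

python3 -m creep '[[0.3,[-0.05,0,0.9],[0,0,0]],[0.3,[-0.05,0,0.9],[0,0,0]],[0.3,[-0.05,0,0.9],[0,0,0]],[0.3,[0,0,0.9],[0,0,0]],[0.3,[0,0,0.9],[0,0,0]]]' >/dev/null
python3 -m creep '[[0.3,[0,0,0.8],[0,0,0]],[0.3,[0,0,0.7],[0,0,0]],[0.3,[0,0,0.4],[0,0,0]],[0.3,[0,0,0.2],[0,0,0]],[0.3,[0,0,0.03],[0,0,0]]]' 
python3 -m creep '[[-1,[0,0,0],[0,0,0]],[-1,[0,0,0],[0,0,0]],[-1,[0,0,0],[0,0,0]],[-1,[0,0,0],[0,0,0]],[-1,[0,0,0],[0,0,0]]]' 20
python3 -m creep '[[-1,[0,0,-0.2],[0,0,0]],[-1,[0,0,-0.6],[0,0,0]],[-1,[0,0,-0.9],[0,0,0]],[-1,[0,0,-0.9],[0,0,0]],[-1,[0,0,-0.9],[0,0,0]]]'
python3 to.py .5853 .0081 .095
python3 - <<'E'
import station,cv2
g=station.get_image("side");cv2.imwrite("pics/s1.png",g["image"][120:280,240:520,::-1].repeat(2,0).repeat(2,1))
E
```

```text
time_s: 5.52
ee_pos: [0.5638, -0.2296, 0.0178]
ee_rot: [0.32, -3.125, -0.001]
contact_force: [-0.5, -0.2, 0.7]
width: 0.651
gripper_force: 0.0
time_s: 5.93
ee_pos: [0.5643, -0.2298, 0.0189]
ee_rot: [-0.32, 3.125, -0.0]
contact_force: [-1.4, 1.1, 5.7]
width: 0.372
gripper_force: 20.0
time_s: 6.35
ee_pos: [0.564, -0.2297, 0.0899]
ee_rot: [-0.32, 3.125, -0.0]
contact_force: [0.3, 0.1, -1.9]
width: 0.375
gripper_force: 20.0
shift [-3.45 11.43 -0.26] yaw 101.69 turnunits 0.01 pos [ 0.564  -0.2297  0.0899] t 6.3 w 34.2 F [ 0.3  0.1 -1.9] j [-0.43  0.43  1.97 -0.    0.75 -2.2 ]
```

View pics/s1.png

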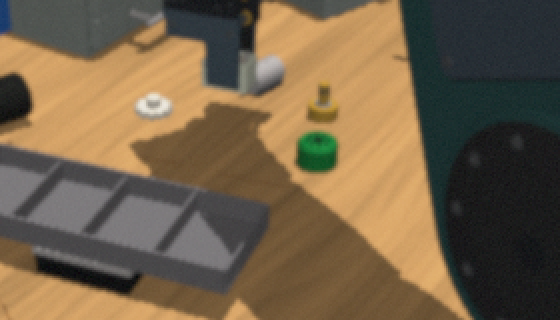

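The resistor is held: the opening is 34.2 mm, and the side view shows the white block between the fingers at about (232,75) in the crop. Next it goes to the far middle bay.

```bash

python3 -m creep '[[-1,[-0.23,0.762,-0.4],[0,0,0]],[-1,[-0.23,0.762,-0.4],[0,0,0]],[-1,[-0.23,0.762,-0.2],[0,0,0]],[-1,[-0.23,0.762,0],[0,0,0]],[-1,[-0.23,0.762,0],[0,0,0]]]' >/dev/null
python3 -m creep '[[-1,[-0.23,0.762,0],[0,0,0]],[-1,[-0.23,0.762,0],[0,0,0]],[-1,[-0.23,0.762,0],[0,0,0]],[-1,[-0.23,0.762,0],[0,0,0]],[-1,[-0.23,0.762,0],[0,0,0]]]' >/dev/null
python3 -m creep '[[-1,[-0.23,0.762,0],[0,0,0]],[-1,[-0.23,0.762,0],[0,0,0]],[-1,[-0.23,0.762,0],[0,0,0]],[-1,[-0.23,0.762,0],[0,0,0]],[-1,[-0.23,0.762,0],[0,0,0]]]' 
python3 -m creep '[[-1,[0,0,0],[0,0,0]],[-1,[0,0,0],[0,0,0]],[-1,[0,0,0],[0,0,0]],[-1,[0,0,0],[0,0,0]],[-1,[0,0,0],[0,0,0]]]' >/dev/null
python3 to.py .5853 .0081 .0535
python3 - <<'E'
import station,cv2
g=station.get_image("top");cv2.imwrite("pics/t1.png",g["image"][120:320,240:400,::-1].repeat(3,0).repeat(3,1))
E
```

```text
time_s: 7.65
ee_pos: [0.5849, 0.0095, 0.1084]
ee_rot: [0.32, -3.125, -0.0]
contact_force: [0.6, 0.3, -1.0]
width: 0.372
gripper_force: 20.0
shift [-0.01  0.02  2.74] yaw 101.65 turnunits 0.0 pos [0.5851 0.0076 0.1083] t 8.1 w 33.7 F [ 0.3  0.4 -1.6] j [-0.03  0.37  2.01 -0.    0.76 -1.8 ]
```

View pics/t1.png

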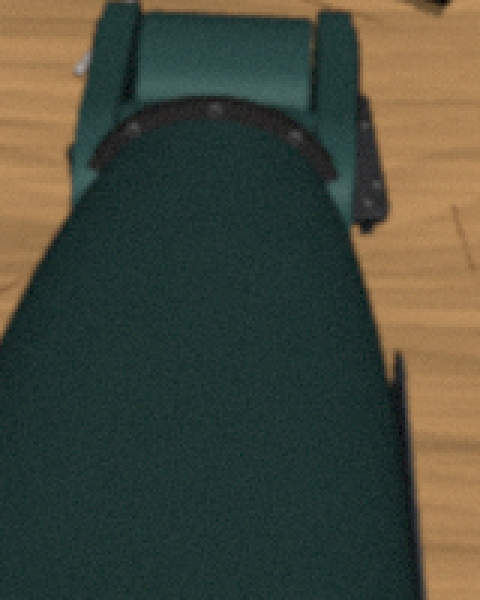

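The top view is blocked by the arm, but the pose is right, so I lower with small steps.

```bash

python3 -m creep '[[-1,[0,0,0.7],[0,0,0]],[-1,[0,0,0.7],[0,0,0]],[-1,[0,0,0.5],[0,0,0]],[-1,[0,0,0.3],[0,0,0]],[-1,[0,0,0.2],[0,0,0]]]' 
python3 -m creep '[[-1,[0,0,0.1],[0,0,0]],[-1,[0,0,0.08],[0,0,0]],[-1,[0,0,0.06],[0,0,0]],[-1,[0,0,0.05],[0,0,0]],[-1,[0,0,0],[0,0,0]]]'
python3 - <<'E'
import station,cv2
g=station.get_image("side");cv2.imwrite("pics/s2.png",g["image"][150:290,190:400,::-1].repeat(3,0).repeat(3,1))
E
```

```text
time_s: 8.53
ee_pos: [0.5844, 0.0081, 0.0585]
ee_rot: [0.32, -3.123, -0.0]
contact_force: [0.5, -0.2, -1.8]
width: 0.371
gripper_force: 20.0
time_s: 8.95
ee_pos: [0.5854, 0.0081, 0.0547]
ee_rot: [-0.32, 3.125, -0.0]
contact_force: [-0.0, 0.1, -1.9]
width: 0.375
gripper_force: 20.0
```

View pics/s2.png

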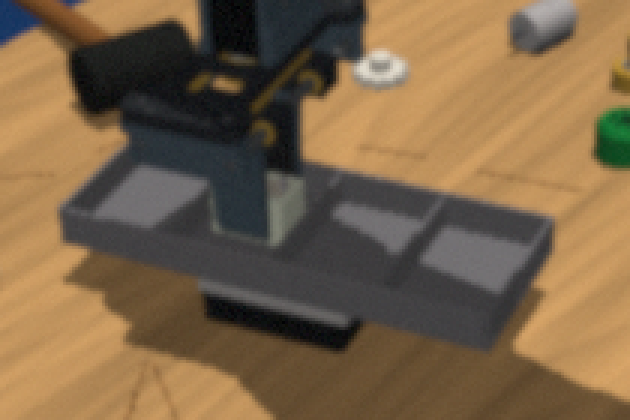

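The resistor sits inside the far middle bay at about (260,215) in the crop and hovers slightly. I lower it until it touches.

```bash

python3 -m creep '[[-1,[0,0,0.03],[0,0,0]],[-1,[0,0,0.03],[0,0,0]],[-1,[0,0,0.03],[0,0,0]],[-1,[0,0,0],[0,0,0]],[-1,[0,0,0],[0,0,0]]]' 
python3 -m creep '[[-1,[0,0,0.03],[0,0,0]],[-1,[0,0,0.02],[0,0,0]],[-1,[0,0,0],[0,0,0]],[-1,[0,0,0],[0,0,0]],[-1,[0,0,0],[0,0,0]]]'
```

```text
time_s: 9.42
ee_pos: [0.5852, 0.0081, 0.0527]
ee_rot: [0.32, -3.125, -0.0]
contact_force: [-0.3, -1.4, -1.5]
width: 0.37
gripper_force: 20.0
time_s: 9.83
ee_pos: [0.5853, 0.0081, 0.0519]
ee_rot: [-0.32, 3.125, -0.0]
contact_force: [-3.0, -0.6, 5.5]
width: 0.371
gripper_force: 20.0
```

Contact, so I release and lift.

```bash

python3 -m creep '[[-0.1,[0,0,0],[0,0,0]],[0.1,[0,0,0],[0,0,0]],[0.1,[0,0,0],[0,0,0]],[0.1,[0,0,0],[0,0,0]],[0.1,[0,0,0],[0,0,0]]]' 
python3 -m creep '[[0.1,[0,0,-0.1],[0,0,0]],[0.1,[0,0,-0.4],[0,0,0]],[0.1,[0,0,-0.8],[0,0,0]],[0.1,[0,0,-1],[0,0,0]],[0.1,[0,0,-1],[0,0,0]]]'
python3 to.py .4635 -.2465 .12
```

```text
time_s: 10.25
ee_pos: [0.5853, 0.0081, 0.0516]
ee_rot: [0.32, -3.125, 0.0]
contact_force: [0.5, -0.3, -0.4]
width: 0.549
gripper_force: 0.0
time_s: 10.67
ee_pos: [0.5851, 0.0082, 0.1188]
ee_rot: [0.32, -3.125, -0.0]
contact_force: [0.4, 0.2, -0.3]
width: 0.55
gripper_force: 0.0
shift [  8.53 -11.24  -0.06] yaw 101.69 turnunits 0.01 pos [0.5851 0.0082 0.1188] t 10.7 w 50.0 F [ 0.4  0.2 -0.3] j [-0.03  0.35  2.01  0.    0.78 -1.8 ]
```

```bash

python3 -m creep '[[0.55,[0.569,-0.75,0],[0,0,0]],[0.55,[0.569,-0.75,0],[0,0,0]],[0.55,[0.569,-0.75,0],[0,0,0]],[0.55,[0.569,-0.75,0],[0,0,0]],[0.55,[0.569,-0.75,0],[0,0,0]]]' >/dev/null
python3 -m creep '[[0.55,[0.569,-0.75,0],[0,0,0]],[0.55,[0.569,-0.75,0],[0,0,0]],[0.55,[0.569,-0.75,0],[0,0,0]],[0.55,[0.569,-0.75,0],[0,0,0]],[0.55,[0.569,-0.75,0],[0,0,0]]]' >/dev/null
python3 -m creep '[[0.55,[0.569,-0.75,0],[0,0,0]],[0.55,[0.569,-0.75,0],[0,0,0]],[0.55,[0.569,-0.75,0],[0,0,0]],[0.55,[0.569,-0.75,0],[0,0,0]],[0.55,[0.569,-0.75,0],[0,0,0]]]' >/dev/null
python3 -m creep '[[0.55,[0,0,0.9],[0,0,0]],[0.55,[0,0,0.9],[0,0,0]],[0.55,[0,0,0.9],[0,0,0]],[0.55,[0,0,0.8],[0,0,0]],[0.55,[0,0,0.6],[0,0,0]]]' >/dev/null
python3 -m creep '[[0.55,[0,0,0.5],[0,0,0]],[0.55,[0,0,0.3],[0,0,0]],[0.55,[0,0,0.2],[0,0,0]],[0.55,[0,0,0],[0,0,0]],[0.55,[0,0,0],[0,0,0]]]'
python3 to.py .4635 -.2465 .016
```

```text
time_s: 12.75
ee_pos: [0.464, -0.2469, 0.0161]
ee_rot: [-0.32, 3.125, -0.0]
contact_force: [-0.7, -0.4, 0.1]
width: 0.775
gripper_force: 0.0
shift [0.02 0.02 0.  ] yaw 101.7 turnunits 0.01 pos [ 0.464  -0.2469  0.0161] t 12.8 w 70.5 F [-0.7 -0.4  0.1] j [-0.53  0.46  2.13  0.    0.55 -2.31]
```

```bash

python3 -m creep '[[-1,[0,0,0],[0,0,0]],[-1,[0,0,0],[0,0,0]],[-1,[0,0,0],[0,0,0]],[-1,[0,0,0],[0,0,0]],[-1,[0,0,0],[0,0,0]]]' 15
python3 -m creep '[[-1,[0,0,-0.2],[0,0,0]],[-1,[0,0,-0.7],[0,0,0]],[-1,[0,0,-1],[0,0,0]],[-1,[0,0,-1],[0,0,0]],[-1,[0,0,-1],[0,0,0]]]'
python3 -m creep '[[-1,[0,0,-0.5],[0,0,0]],[-1,[0,0,-0.2],[0,0,0]],[-1,[0,0,0],[0,0,0]],[-1,[0,0,0],[0,0,0]],[-1,[0,0,0],[0,0,0]]]'
python3 - <<'E'
from h import *
import station
g=station.get_image("top");s=station.get_image("side")
im=np.vstack([g["image"][130:310,250:450],s["image"][140:320,180:380]])[:,:,::-1]
im=np.hstack([im[:180],im[180:]]);cv2.imwrite("pics/s3.png",im.repeat(2,0).repeat(2,1))
np.savez("top1.npz",**g)
c=ray(g,[(281.5,153),(332,145),(356,282),(304,290.5)],.057)
k=blob(g,(318,218),95,lambda h,S,v:(S<60)&(v>40))
print(cv2.minAreaRect((ray(g,k[:,0],.057)[:,:2]*1000).astype(np.float32)))
E
python3 to.py .5167 -.0061 .11
```

```text
time_s: 13.17
ee_pos: [0.4638, -0.2468, 0.016]
ee_rot: [-0.32, 3.125, -0.0]
contact_force: [-0.7, 0.2, 3.4]
width: 0.475
gripper_force: 15.0
time_s: 13.58
ee_pos: [0.4634, -0.2466, 0.0947]
ee_rot: [0.32, -3.125, -0.001]
contact_force: [-0.2, 0.6, -1.1]
width: 0.479
gripper_force: 15.0
time_s: 14.0
ee_pos: [0.4632, -0.2465, 0.1067]
ee_rot: [0.32, -3.124, -0.001]
contact_force: [-0.1, 0.4, -0.9]
width: 0.477
gripper_force: 15.0
((554.9666748046875, -10.961097717285156), (289.55780029296875, 137.37046813964844), 12.111431121826172)
shift [-5.05 11.23 -0.15] yaw 101.69 turnunits 0.01 pos [ 0.4633 -0.2465  0.1068] t 14.1 w 43.4 F [ 0.5  0.1 -1.1] j [-0.53  0.29  2.13 -0.    0.72 -2.31]
```

View pics/s3.png

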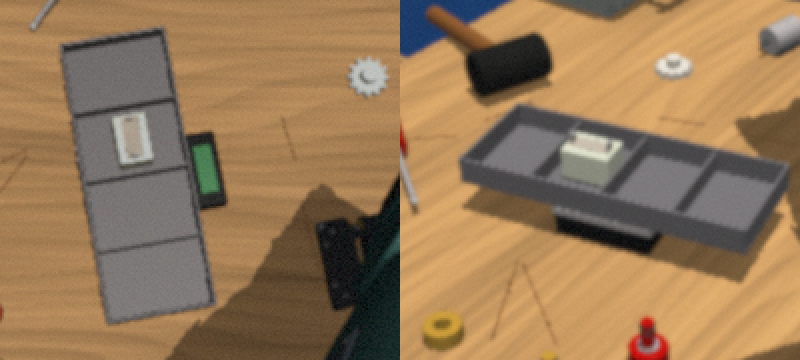

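The resistor stands in the far middle bay at about (132,138) in the left crop, and the tray has not moved. The beeper is held at 43.4 mm and goes to the near middle bay.

```bash

python3 -m creep '[[-1,[-0.337,0.749,0],[0,0,0]],[-1,[-0.337,0.749,0],[0,0,0]],[-1,[-0.337,0.749,0],[0,0,0]],[-1,[-0.337,0.749,0],[0,0,0]],[-1,[-0.337,0.749,0],[0,0,0]]]' >/dev/null
python3 -m creep '[[-1,[-0.337,0.749,0],[0,0,0]],[-1,[-0.337,0.749,0],[0,0,0]],[-1,[-0.337,0.749,0],[0,0,0]],[-1,[-0.337,0.749,0],[0,0,0]],[-1,[-0.337,0.749,0],[0,0,0]]]' >/dev/null
python3 -m creep '[[-1,[-0.337,0.749,0],[0,0,0]],[-1,[-0.337,0.749,0],[0,0,0]],[-1,[-0.337,0.749,0],[0,0,0]],[-1,[-0.337,0.749,0],[0,0,0]],[-1,[-0.337,0.749,0],[0,0,0]]]' >/dev/null
python3 -m creep '[[-1,[0,0,0],[0,0,0]],[-1,[0,0,0],[0,0,0]],[-1,[0,0,0],[0,0,0]],[-1,[0,0,0.4],[0,0,0]],[-1,[0,0,0.6],[0,0,0]]]'
python3 to.py .5167 -.0061 .0505
```

```text
time_s: 15.77
ee_pos: [0.5177, -0.0069, 0.0877]
ee_rot: [-0.319, 3.124, -0.0]
contact_force: [0.5, -0.5, -0.4]
width: 0.478
gripper_force: 15.0
shift [0.04 0.05 1.86] yaw 101.65 turnunits -0.0 pos [ 0.5177 -0.0069  0.0877] t 15.8 w 43.5 F [ 0.5 -0.5 -0.4] j [-0.06  0.31  2.15 -0.    0.68 -1.83]
```

```bash

python3 -m creep '[[-1,[0.04,0,0.6],[0,0,0]],[-1,[0,0,0.5],[0,0,0]],[-1,[0,0,0.4],[0,0,0]],[-1,[0,0,0.2],[0,0,0]],[-1,[0,0,0.1],[0,0,0]]]' 
python3 -m creep '[[-1,[0,0,0.03],[0,0,0]],[-1,[0,0,0.02],[0,0,0]],[-1,[0,0,0],[0,0,0]],[-1,[0,0,0],[0,0,0]],[-1,[0,0,0],[0,0,0]]]'
```

```text
time_s: 16.18
ee_pos: [0.5159, -0.0065, 0.0507]
ee_rot: [0.32, -3.124, -0.0]
contact_force: [0.2, 1.1, -0.9]
width: 0.476
gripper_force: 15.0
time_s: 16.6
ee_pos: [0.5166, -0.0064, 0.0511]
ee_rot: [-0.32, 3.125, -0.0]
contact_force: [0.1, -0.5, -0.1]
width: 0.477
gripper_force: 15.0
```

```bash

python3 -m creep '[[-1,[0,0,0.03],[0,0,0]],[-1,[0,0,0.02],[0,0,0]],[-1,[0,0,0],[0,0,0]],[-1,[0,0,0],[0,0,0]],[-1,[0,0,0],[0,0,0]]]'
```

```text
time_s: 17.02
ee_pos: [0.5164, -0.0064, 0.0497]
ee_rot: [-0.32, 3.125, 0.0]
contact_force: [0.3, -0.3, -0.9]
width: 0.478
gripper_force: 15.0
```

```bash

python3 -m creep '[[-1,[0,0,0.02],[0,0,0]],[-1,[0,0,0],[0,0,0]],[-1,[0,0,0],[0,0,0]],[0.1,[0,0,0],[0,0,0]],[0.2,[0,0,0],[0,0,0]]]' 
python3 -m creep '[[0.35,[0,0,0],[0,0,0]],[0.35,[0,0,0],[0,0,0]],[0.35,[0,0,-0.1],[0,0,0]],[0.35,[0,0,-0.4],[0,0,0]],[0.35,[0,0,-0.8],[0,0,0]]]'
python3 -m creep '[[0.35,[0,0,-1],[0,0,0]],[0.35,[0,0,-1],[0,0,0]],[0.35,[0,0,0],[0,0,0]],[0.35,[0,0,0],[0,0,0]],[0.35,[0,0,0],[0,0,0]]]'
python3 to.py .506 -.3348 .12
```

```text
time_s: 17.43
ee_pos: [0.5165, -0.0064, 0.0494]
ee_rot: [-0.32, 3.125, -0.0]
contact_force: [-0.4, 0.3, -0.5]
width: 0.582
gripper_force: 0.0
time_s: 17.85
ee_pos: [0.5155, -0.0064, 0.0749]
ee_rot: [0.32, -3.123, -0.001]
contact_force: [-0.3, 1.0, 0.1]
width: 0.675
gripper_force: 0.0
time_s: 18.27
ee_pos: [0.5162, -0.0064, 0.1153]
ee_rot: [-0.32, 3.125, -0.0]
contact_force: [0.8, -0.1, -0.3]
width: 0.674
gripper_force: 0.0
shift [  3.83 -15.98  -0.23] yaw 101.69 turnunits 0.01 pos [ 0.5162 -0.0064  0.1153] t 18.3 w 61.4 F [ 0.8 -0.1 -0.3] j [-0.06  0.26  2.15  0.    0.73 -1.83]
```

```bash

python3 -m creep '[[0.3,[0.19,-0.8,0],[0,0,0]],[0.3,[0.19,-0.8,0],[0,0,0]],[0.3,[0.19,-0.8,0],[0,0,0]],[0.3,[0.19,-0.8,0],[0,0,0]],[0.3,[0.19,-0.8,0],[0,0,0]]]' >/dev/null
python3 -m creep '[[0.3,[0.19,-0.8,0],[0,0,0]],[0.3,[0.19,-0.8,0],[0,0,0]],[0.3,[0.19,-0.8,0],[0,0,0]],[0.3,[0.19,-0.8,0],[0,0,0]],[0.3,[0.19,-0.8,0],[0,0,0]]]' >/dev/null
python3 -m creep '[[0.3,[0.19,-0.8,0],[0,0,0]],[0.3,[0.19,-0.8,0],[0,0,0]],[0.3,[0.19,-0.8,0],[0,0,0]],[0.3,[0.19,-0.8,0],[0,0,0]],[0.3,[0.19,-0.8,0],[0,0,0]]]' >/dev/null
python3 -m creep '[[0.3,[0.19,-0.8,0],[0,0,0]],[0.3,[0.19,-0.8,0],[0,0,0]],[0.3,[0.19,-0.8,0],[0,0,0]],[0.3,[0.19,-0.8,0],[0,0,0]],[0.3,[0.19,-0.8,0],[0,0,0]]]' >/dev/null
python3 -m creep '[[0.3,[0,0,0],[0,0,0]],[0.3,[0,0,0],[0,0,0]],[0.3,[0,0,0.4],[0,0,0]],[0.3,[0,0,0.6],[0,0,0]],[0.3,[0,0,0.6],[0,0,0]]]' >/dev/null
python3 to.py .506 -.3348 .0145
python3 - <<'E'
from h import *
import station
g=station.get_image("top");s=station.get_image("side")
im=np.hstack([g["image"][130:310,250:450],s["image"][120:300,220:450]])[:,:,::-1]
cv2.imwrite("pics/s4.png",im.repeat(3,1).repeat(3,0)[:, :].copy() if 0 else cv2.resize(im,None,fx=1.8,fy=1.8))
E
```

```text
shift [ 0.04 -0.01  3.38] yaw 101.73 turnunits 0.01 pos [ 0.5067 -0.3345  0.0822] t 20.4 w 59.6 F [ 0.2  0.1 -0.2] j [-0.62  0.44  1.97  0.    0.73 -2.4 ]
```

View pics/s4.png

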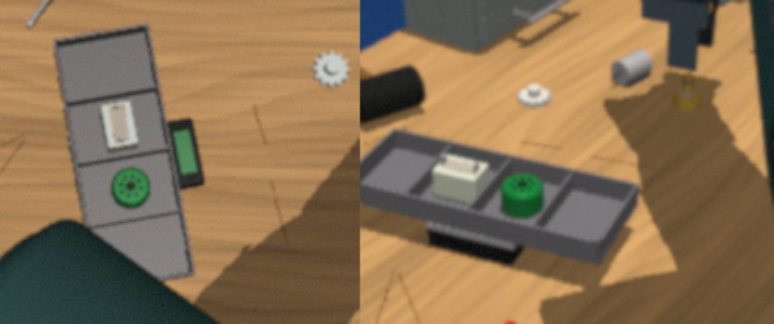

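The resistor (120,125) and beeper (130,187) both stand in the middle bays. The gripper is above follower b at about (686,92), so I go down and grip it.

```bash

python3 -m creep '[[0.3,[0.03,0,0.8],[0,0,0]],[0.3,[0,0,0.8],[0,0,0]],[0.3,[0,0,0.8],[0,0,0]],[0.3,[0,0,0.6],[0,0,0]],[0.3,[0,0,0.35],[0,0,0]]]' >/dev/null
python3 -m creep '[[0.3,[0,0,0],[0,0,0]],[-1,[0,0,0],[0,0,0]],[-1,[0,0,0],[0,0,0]],[-1,[0,0,0],[0,0,0]],[-1,[0,0,0],[0,0,0]]]' 20
python3 -m creep '[[-1,[0,0,0],[0,0,0]],[-1,[0,0,-0.2],[0,0,0]],[-1,[0,0,-0.6],[0,0,0]],[-1,[0,0,-1],[0,0,0]],[-1,[0,0,-1],[0,0,0]]]'
python3 -m creep '[[-1,[0,0,-1],[0,0,0]],[-1,[0,0,-1],[0,0,0]],[-1,[0,0,-0.2],[0,0,0]],[-1,[0,0,0],[0,0,0]],[-1,[0,0,0],[0,0,0]]]'
python3 to.py .4462 -.0206 .11
```

```text
time_s: 21.28
ee_pos: [0.5066, -0.3355, 0.017]
ee_rot: [-0.32, 3.124, -0.001]
contact_force: [0.1, 0.1, 0.3]
width: 0.387
gripper_force: 0.0
time_s: 21.7
ee_pos: [0.5058, -0.335, 0.0734]
ee_rot: [0.32, -3.124, -0.001]
contact_force: [0.5, -0.1, -1.0]
width: 0.358
gripper_force: 20.0
time_s: 22.12
ee_pos: [0.506, -0.3351, 0.1161]
ee_rot: [0.32, -3.125, -0.0]
contact_force: [-0.4, -0.0, -1.4]
width: 0.361
gripper_force: 20.0
shift [-0.26 16.01  0.3 ] yaw 101.69 turnunits 0.01 pos [ 0.506  -0.3351  0.1161] t 22.1 w 32.9 F [-0.4 -0.  -1.4] j [-0.62  0.39  1.97 -0.    0.79 -2.4 ]
```

```bash

python3 -m creep '[[-1,[-0.013,0.8,0],[0,0,0]],[-1,[-0.013,0.8,0],[0,0,0]],[-1,[-0.013,0.8,0],[0,0,0]],[-1,[-0.013,0.8,0],[0,0,0]],[-1,[-0.013,0.8,0],[0,0,0]]]' >/dev/null
python3 -m creep '[[-1,[-0.013,0.8,0],[0,0,0]],[-1,[-0.013,0.8,0],[0,0,0]],[-1,[-0.013,0.8,0],[0,0,0]],[-1,[-0.013,0.8,0],[0,0,0]],[-1,[-0.013,0.8,0],[0,0,0]]]' >/dev/null
python3 -m creep '[[-1,[-0.013,0.8,0],[0,0,0]],[-1,[-0.013,0.8,0],[0,0,0]],[-1,[-0.013,0.8,0],[0,0,0]],[-1,[-0.013,0.8,0],[0,0,0]],[-1,[-0.013,0.8,0],[0,0,0]]]' >/dev/null
python3 -m creep '[[-1,[-0.013,0.8,0],[0,0,0]],[-1,[-0.013,0.8,0],[0,0,0]],[-1,[-0.013,0.8,0],[0,0,0]],[-1,[-0.013,0.8,0],[0,0,0]],[-1,[-0.013,0.8,0],[0,0,0]]]' >/dev/null
python3 -m creep '[[-1,[0,0,0],[0,0,0]],[-1,[0,0,0],[0,0,0]],[-1,[0,0,0],[0,0,0]],[-1,[0,0,0],[0,0,0]],[-1,[0,0,0],[0,0,0]]]' >/dev/null
python3 to.py .4462 -.0206 .0495
python3 -m creep '[[-1,[0,0,0.4],[0,0,0]],[-1,[0,0,0.7],[0,0,0]],[-1,[0,0,0.7],[0,0,0]],[-1,[0,0,0.4],[0,0,0]],[-1,[0,0,0.2],[0,0,0]]]'
python3 -m creep '[[-1,[0,0,0],[0,0,0]],[-1,[0,0,0],[0,0,0]],[-1,[0,0,0],[0,0,0]],[-1,[0,0,0],[0,0,0]],[-1,[0,0,0],[0,0,0]]]' >/dev/null
python3 to.py .4462 -.0206 .0495
python3 - <<'E'
from h import *
import station
s=station.get_image("side")
cv2.imwrite("pics/s5.png",cv2.resize(s["image"][170:290,200:400,::-1],None,fx=3,fy=3))
E
```

```text
shift [0.01 0.04 3.34] yaw 101.65 turnunits 0.0 pos [ 0.4466 -0.0213  0.1163] t 24.2 w 32.8 F [-0.2  0.3 -1.6] j [-0.1   0.16  2.28 -0.    0.7  -1.87]
time_s: 24.62
ee_pos: [0.4457, -0.021, 0.0669]
ee_rot: [0.319, -3.123, -0.001]
contact_force: [-0.2, -0.6, -1.3]
width: 0.363
gripper_force: 20.0
shift [0.03 0.02 0.96] yaw 101.69 turnunits 0.01 pos [ 0.4468 -0.0209  0.0688] t 25.0 w 32.8 F [-0.6  0.7 -2. ] j [-0.1   0.26  2.29  0.    0.59 -1.87]
```

View pics/s5.png

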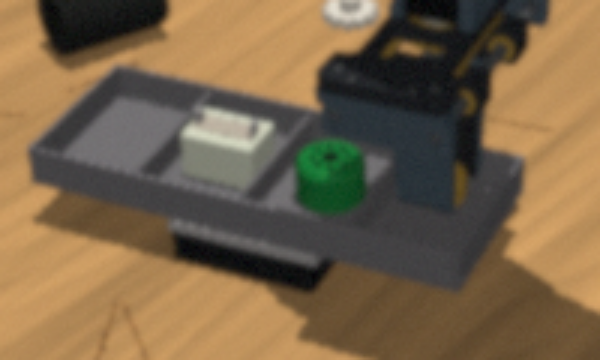

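The follower hangs inside the near end bay at about (430,190), clear of the walls. I lower it slowly.

```bash

python3 -m creep '[[-1,[0,0,0.25],[0,0,0]],[-1,[0,0,0.25],[0,0,0]],[-1,[0,0,0.2],[0,0,0]],[-1,[0,0,0.1],[0,0,0]],[-1,[0,0,0.05],[0,0,0]]]'
python3 -m creep '[[-1,[0,0,0.02],[0,0,0]],[-1,[0,0,0],[0,0,0]],[-1,[0,0,0],[0,0,0]],[-1,[0,0,0],[0,0,0]],[-1,[0,0,0],[0,0,0]]]'
python3 -m creep '[[-1,[0,0,0.02],[0,0,0]],[-1,[0,0,0],[0,0,0]],[-1,[0,0,0],[0,0,0]],[-1,[0,0,0],[0,0,0]],[-1,[0,0,0],[0,0,0]]]'
```

```text
time_s: 25.5
ee_pos: [0.4461, -0.0209, 0.0507]
ee_rot: [0.32, -3.124, -0.0]
contact_force: [0.5, -0.2, -0.8]
width: 0.362
gripper_force: 20.0
time_s: 25.92
ee_pos: [0.4466, -0.0209, 0.0511]
ee_rot: [-0.32, 3.125, -0.0]
contact_force: [-0.1, -0.3, -1.5]
width: 0.362
gripper_force: 20.0
time_s: 26.33
ee_pos: [0.4465, -0.0209, 0.0505]
ee_rot: [-0.32, 3.125, -0.0]
contact_force: [0.2, -0.5, -2.2]
width: 0.358
gripper_force: 20.0
```

```bash

python3 -m creep '[[-1,[0,0,0.02],[0,0,0]],[-1,[0,0,0],[0,0,0]],[-1,[0,0,0],[0,0,0]],[-1,[0,0,0],[0,0,0]],[-1,[0,0,0],[0,0,0]]]'
python3 -m creep '[[-1,[0,0,0.02],[0,0,0]],[-1,[0,0,0],[0,0,0]],[-1,[0,0,0],[0,0,0]],[-1,[0,0,0],[0,0,0]],[-1,[0,0,0],[0,0,0]]]'
```

```text
time_s: 26.75
ee_pos: [0.4465, -0.0209, 0.0501]
ee_rot: [0.32, -3.125, -0.0]
contact_force: [0.2, 0.7, -1.3]
width: 0.363
gripper_force: 20.0
time_s: 27.17
ee_pos: [0.4465, -0.0209, 0.0498]
ee_rot: [0.32, -3.125, 0.0]
contact_force: [-1.9, -0.4, 2.2]
width: 0.36
gripper_force: 20.0
```

Contact. I back off by a hair, open, and rise.

```bash

python3 -m creep '[[-1,[0,0,-0.01],[0,0,0]],[-0.2,[0,0,0],[0,0,0]],[-0.1,[0,0,0],[0,0,0]],[0,[0,0,0],[0,0,0]],[0.15,[0,0,0],[0,0,0]]]' 
python3 -m creep '[[0.15,[0,0,0],[0,0,0]],[0.15,[0,0,0],[0,0,0]],[0.15,[0,0,-0.1],[0,0,0]],[0.15,[0,0,-0.4],[0,0,0]],[0.15,[0,0,-0.8],[0,0,0]]]'
python3 -m creep '[[0.15,[0,0,-1],[0,0,0]],[0.15,[0,0,-1],[0,0,0]],[0.15,[0,0,-0.3],[0,0,0]],[0.15,[0,0,0],[0,0,0]],[0.15,[0,0,0],[0,0,0]]]' >/dev/null
python3 to.py .449 .2265 .12
```

```text
time_s: 27.58
ee_pos: [0.4465, -0.0209, 0.0499]
ee_rot: [-0.32, 3.125, -0.0]
contact_force: [0.3, -1.0, -0.1]
width: 0.544
gripper_force: 0.0
time_s: 28.0
ee_pos: [0.4455, -0.0208, 0.0756]
ee_rot: [0.32, -3.123, -0.001]
contact_force: [0.8, -0.4, -0.5]
width: 0.576
gripper_force: 0.0
shift [-2.63 12.09  0.1 ] yaw 101.69 turnunits 0.01 pos [ 0.4465 -0.0209  0.122 ] t 28.4 w 52.3 F [-0.1  0.3  0.5] j [-0.1   0.15  2.28  0.    0.71 -1.87]
```

```bash

python3 -m creep '[[0.3,[-0.175,0.806,0],[0,0,0]],[0.3,[-0.175,0.806,0],[0,0,0]],[0.3,[-0.175,0.806,0],[0,0,0]],[0.3,[-0.175,0.806,0],[0,0,0]],[0.3,[-0.175,0.806,0],[0,0,0]]]' >/dev/null
python3 -m creep '[[0.3,[-0.175,0.806,0],[0,0,0]],[0.3,[-0.175,0.806,0],[0,0,0]],[0.3,[-0.175,0.806,0],[0,0,0]],[0.3,[-0.175,0.806,0],[0,0,0]],[0.3,[-0.175,0.806,0],[0,0,0]]]' >/dev/null
python3 -m creep '[[0.3,[-0.175,0.806,0],[0,0,0]],[0.3,[-0.175,0.806,0],[0,0,0]],[0.3,[-0.175,0.806,0],[0,0,0]],[0.3,[-0.175,0.806,0],[0,0,0]],[0.3,[-0.175,0.806,0],[0,0,0]]]' >/dev/null
python3 -m creep '[[0.3,[0,0,0],[0,0,0]],[0.3,[0,0,0],[0,0,0]],[0.3,[0,0,0.4],[0,0,0]],[0.3,[0,0,0.7],[0,0,0]],[0.3,[0,0,0.6],[0,0,0]]]' >/dev/null
python3 to.py .449 .2265 .0155
python3 - <<'E'
from h import *
import station
g=station.get_image("top");s=station.get_image("side")
im=np.hstack([g["image"][130:350,190:390],s["image"][170:390,190:400]])[:,:,::-1]
cv2.imwrite("pics/s6.png",cv2.resize(im,None,fx=1.9,fy=1.9))
E
```

```text
shift [-0.03  0.04  3.56] yaw 101.65 turnunits 0.0 pos [0.4486 0.2257 0.0867] t 30.1 w 59.5 F [ 0.4  0.5 -0.1] j [ 0.42  0.3   2.18 -0.    0.67 -1.35]
```

View pics/s6.png

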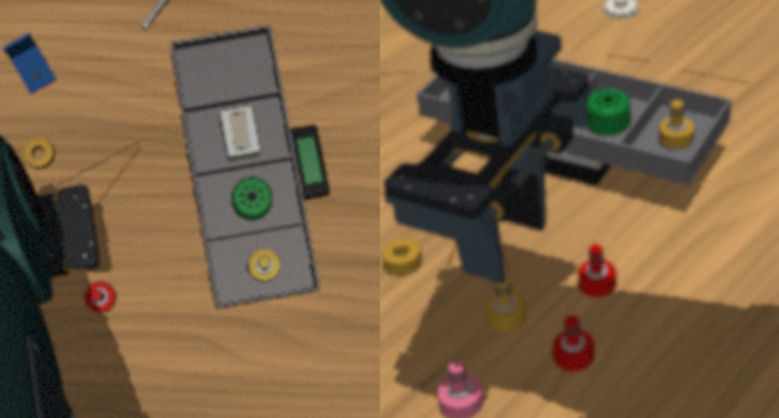

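The first follower stands in the near end bay (264,264), with the tray level and in place. The gripper is above follower a at about (503,305), so I grip it.

```bash

python3 -m creep '[[0.3,[-0.03,0.02,0.8],[0,0,0]],[0.3,[0,0,0.8],[0,0,0]],[0.3,[0,0,0.8],[0,0,0]],[0.3,[0,0,0.7],[0,0,0]],[0.3,[0,0,0.4],[0,0,0]]]' >/dev/null
python3 -m creep '[[0.3,[0,0,0],[0,0,0]],[0.3,[0,0,0],[0,0,0]],[0.3,[0,0,0],[0,0,0]],[-1,[0,0,0],[0,0,0]],[-1,[0,0,0],[0,0,0]]]' 20
python3 to.py .449 .2265 .0155
python3 -m creep '[[-1,[0,0,0],[0,0,0]],[-1,[0,0,0],[0,0,0]],[-1,[0,0,0],[0,0,0]],[-1,[0,0,-0.2],[0,0,0]],[-1,[0,0,-0.6],[0,0,0]]]'
python3 -m creep '[[-1,[0,0,-1],[0,0,0]],[-1,[0,0,-1],[0,0,0]],[-1,[0,0,-1],[0,0,0]],[-1,[0,0,-1],[0,0,0]],[-1,[0,0,-0.2],[0,0,0]]]' 
python3 to.py .6558 .0226 .11
```

```text
time_s: 31.02
ee_pos: [0.4498, 0.2272, 0.0186]
ee_rot: [-0.32, 3.124, 0.001]
contact_force: [0.3, -1.0, 0.2]
width: 0.533
gripper_force: 0.0
shift [ 0.05 -0.03  0.16] yaw 101.69 turnunits 0.01 pos [0.4498 0.2272 0.0186] t 31.0 w 48.5 F [ 0.3 -1.   0.2] j [ 0.42  0.43  2.17 -0.    0.53 -1.35]
time_s: 31.43
ee_pos: [0.4484, 0.2266, 0.0333]
ee_rot: [0.32, -3.123, 0.001]
contact_force: [-0.7, -0.4, -1.0]
width: 0.36
gripper_force: 20.0
time_s: 31.85
ee_pos: [0.4507, 0.2276, 0.1214]
ee_rot: [-0.32, 3.121, 0.002]
contact_force: [1.3, 1.2, -0.6]
width: 0.358
gripper_force: 20.0
shift [ -7.96 -12.12   0.59] yaw 101.69 turnunits 0.01 pos [0.4507 0.2276 0.1214] t 31.9 w 32.6 F [ 1.3  1.2 -0.6] j [ 0.42  0.23  2.17 -0.    0.73 -1.35]
```

```bash

python3 -m creep '[[-1,[-0.53,-0.808,0],[0,0,0]],[-1,[-0.53,-0.808,0],[0,0,0]],[-1,[-0.53,-0.808,0],[0,0,0]],[-1,[-0.53,-0.808,0],[0,0,0]],[-1,[-0.53,-0.808,0],[0,0,0]]]' >/dev/null
python3 -m creep '[[-1,[-0.53,-0.808,0],[0,0,0]],[-1,[-0.53,-0.808,0],[0,0,0]],[-1,[-0.53,-0.808,0],[0,0,0]],[-1,[-0.53,-0.808,0],[0,0,0]],[-1,[-0.53,-0.808,0],[0,0,0]]]' >/dev/null
python3 -m creep '[[-1,[-0.53,-0.808,0],[0,0,0]],[-1,[-0.53,-0.808,0],[0,0,0]],[-1,[-0.53,-0.808,0],[0,0,0]],[-1,[-0.53,-0.808,0],[0,0,0]],[-1,[-0.53,-0.808,0],[0,0,0]]]' >/dev/null
python3 -m creep '[[-1,[0,0,0],[0,0,0]],[-1,[0,0,0],[0,0,0]],[-1,[0,0,0],[0,0,0]],[-1,[0,0,0],[0,0,0]],[-1,[0,0,0],[0,0,0]]]' >/dev/null
python3 to.py .6558 .0226 .0525
```

```text
shift [-0.11 -0.01  3.27] yaw 101.73 turnunits 0.01 pos [0.6537 0.0224 0.1179] t 33.5 w 32.8 F [-0.  -0.3 -0.8] j [-0.    0.45  1.87  0.    0.83 -1.78]
```

```bash

python3 -m creep '[[-1,[-0.11,0,0.3],[0,0,0]],[-1,[0,0,0.7],[0,0,0]],[-1,[0,0,0.7],[0,0,0]],[-1,[0,0,0.4],[0,0,0]],[-1,[0,0,0.3],[0,0,0]]]'
python3 -m creep '[[-1,[0,0,0.3],[0,0,0]],[-1,[0,0,0.2],[0,0,0]],[-1,[0,0,0.15],[0,0,0]],[-1,[0,0,0.05],[0,0,0]],[-1,[0,0,0],[0,0,0]]]'
python3 -m creep '[[-1,[0,0,0],[0,0,0]],[-1,[0,0,0],[0,0,0]],[-1,[0,0,0],[0,0,0]],[-1,[0,0,0],[0,0,0]],[-1,[0,0,0],[0,0,0]]]' 
python3 to.py .6558 .0226 .0525
python3 - <<'E'
from h import *
import station
s=station.get_image("side")
cv2.imwrite("pics/s7.png",cv2.resize(s["image"][170:290,200:400,::-1],None,fx=3,fy=3))
E
```

```text
time_s: 33.93
ee_pos: [0.6553, 0.0224, 0.0676]
ee_rot: [0.32, -3.123, -0.0]
contact_force: [-1.2, -0.0, -0.8]
width: 0.359
gripper_force: 20.0
time_s: 34.35
ee_pos: [0.6564, 0.0223, 0.0559]
ee_rot: [-0.32, 3.125, -0.0]
contact_force: [0.2, -0.2, -1.4]
width: 0.356
gripper_force: 20.0
time_s: 34.77
ee_pos: [0.6564, 0.0224, 0.0561]
ee_rot: [-0.32, 3.125, -0.0]
contact_force: [-0.9, -0.1, -1.2]
width: 0.358
gripper_force: 20.0
shift [0.03 0.02 0.18] yaw 101.69 turnunits 0.01 pos [0.6564 0.0224 0.0561] t 34.8 w 32.6 F [-0.9 -0.1 -1.2] j [-0.    0.54  1.87  0.    0.73 -1.78]
```

View pics/s7.png

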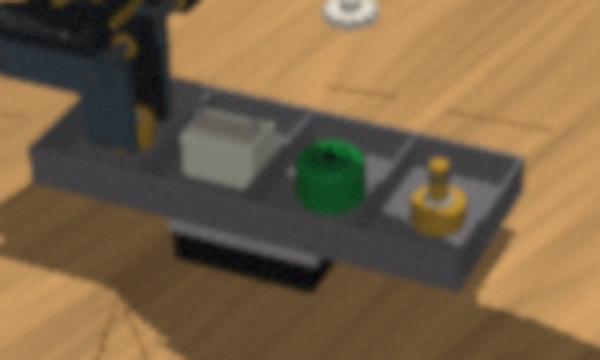

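The second follower hangs over the floor of the far end bay at about (140,130). I continue down in small steps.

```bash

python3 -m creep '[[-1,[0,0,0.05],[0,0,0]],[-1,[0,0,0.05],[0,0,0]],[-1,[0,0,0.03],[0,0,0]],[-1,[0,0,0],[0,0,0]],[-1,[0,0,0],[0,0,0]]]'
python3 -m creep '[[-1,[0,0,0.03],[0,0,0]],[-1,[0,0,0],[0,0,0]],[-1,[0,0,0],[0,0,0]],[-1,[0,0,0],[0,0,0]],[-1,[0,0,0],[0,0,0]]]'
python3 -m creep '[[-1,[0,0,0.02],[0,0,0]],[-1,[0,0,0],[0,0,0]],[-1,[0,0,0],[0,0,0]],[-1,[0,0,0],[0,0,0]],[-1,[0,0,0],[0,0,0]]]'
```

```text
time_s: 35.23
ee_pos: [0.6563, 0.0224, 0.0533]
ee_rot: [0.32, -3.125, 0.0]
contact_force: [0.2, 0.7, -1.7]
width: 0.358
gripper_force: 20.0
time_s: 35.65
ee_pos: [0.6564, 0.0224, 0.0528]
ee_rot: [-0.32, 3.125, -0.0]
contact_force: [-0.5, -0.1, -2.1]
width: 0.366
gripper_force: 20.0
time_s: 36.07
ee_pos: [0.6564, 0.0223, 0.0523]
ee_rot: [0.32, -3.125, -0.0]
contact_force: [0.4, -1.2, -1.9]
width: 0.357
gripper_force: 20.0
```

```bash

python3 -m creep '[[-1,[0,0,0.02],[0,0,0]],[-1,[0,0,0],[0,0,0]],[-1,[0,0,0],[0,0,0]],[-1,[0,0,0],[0,0,0]],[-1,[0,0,0],[0,0,0]]]'
python3 -m creep '[[-1,[0,0,0.02],[0,0,0]],[-1,[0,0,0],[0,0,0]],[-1,[0,0,0],[0,0,0]],[-1,[0,0,0],[0,0,0]],[-1,[0,0,0],[0,0,0]]]'
```

```text
time_s: 36.48
ee_pos: [0.6564, 0.0224, 0.0519]
ee_rot: [-0.32, 3.125, -0.0]
contact_force: [-0.1, -0.3, -0.9]
width: 0.364
gripper_force: 20.0
time_s: 36.9
ee_pos: [0.6563, 0.0224, 0.0515]
ee_rot: [0.32, -3.125, -0.0]
contact_force: [-0.0, 0.6, -1.3]
width: 0.361
gripper_force: 20.0
```

```bash

python3 -m creep '[[-1,[0,0,0.02],[0,0,0]],[-1,[0,0,0],[0,0,0]],[-1,[0,0,0],[0,0,0]],[-1,[0,0,0],[0,0,0]],[-1,[0,0,0],[0,0,0]]]'
python3 -m creep '[[-1,[0,0,0],[0,0,0]],[-1,[0,0,0],[0,0,0]],[-1,[0,0,0],[0,0,0]],[-1,[0,0,0],[0,0,0]],[-1,[0,0,0],[0,0,0]]]'
```

```text
time_s: 37.32
ee_pos: [0.6564, 0.0223, 0.0513]
ee_rot: [-0.32, 3.125, -0.0]
contact_force: [-1.9, 0.3, 2.8]
width: 0.364
gripper_force: 20.0
time_s: 37.73
ee_pos: [0.6565, 0.0224, 0.0512]
ee_rot: [-0.32, 3.125, -0.0]
contact_force: [-1.1, 0.7, 2.7]
width: 0.358
gripper_force: 20.0
```

Contact again. Same release: back off a hair, open slowly, then rise and clear the view.

```bash

python3 -m creep '[[-1,[0,0,-0.01],[0,0,0]],[-0.2,[0,0,0],[0,0,0]],[-0.1,[0,0,0],[0,0,0]],[0,[0,0,0],[0,0,0]],[0.15,[0,0,0],[0,0,0]]]' 
python3 -m creep '[[0.15,[0,0,0],[0,0,0]],[0.15,[0,0,0],[0,0,0]],[0.15,[0,0,-0.1],[0,0,0]],[0.15,[0,0,-0.4],[0,0,0]],[0.15,[0,0,-0.8],[0,0,0]]]'
python3 -m creep '[[0.15,[0,0,-1],[0,0,0]],[0.15,[0,0,-1],[0,0,0]],[0.15,[0,0,-1],[0,0,0]],[0.15,[0,0,-1],[0,0,0]],[0.15,[0,0,-1],[0,0,0]]]' >/dev/null
python3 -m creep '[[0.15,[0,0.9,0],[0,0,0]],[0.15,[0,0.9,0],[0,0,0]],[0.15,[0,0.9,0],[0,0,0]],[0.15,[0,0.9,0],[0,0,0]],[0.15,[0,0.9,0],[0,0,0]]]' >/dev/null
python3 -m creep '[[0.15,[0,0.9,0],[0,0,0]],[0.15,[0,0.9,0],[0,0,0]],[0.15,[0,0.9,0],[0,0,0]],[0.15,[0,0.9,0],[0,0,0]],[0.15,[0,0.9,0],[0,0,0]]]' >/dev/null
python3 -m creep '[[0.15,[0,0.9,0],[0,0,0]],[0.15,[0,0.9,0],[0,0,0]],[0.15,[0,0.9,0],[0,0,0]],[0.15,[0,0.9,0],[0,0,0]],[0.15,[0,0.9,0],[0,0,0]]]' >/dev/null
python3 -m creep '[[0.15,[0,0.9,0],[0,0,0]],[0.15,[0,0.5,0],[0,0,0]],[0.15,[0,0,0],[0,0,0]],[0.15,[0,0,0],[0,0,0]],[0.15,[0,0,0],[0,0,0]]]'
python3 - <<'E'
from h import *
import station
g=station.get_image("top");s=station.get_image("side")
im=np.hstack([g["image"][130:310,250:400],s["image"][150:330,190:450]])[:,:,::-1]
cv2.imwrite("pics/s8.png",cv2.resize(im,None,fx=1.9,fy=1.9))
E
```

```text
time_s: 38.15
ee_pos: [0.6563, 0.0224, 0.0512]
ee_rot: [0.32, -3.125, -0.0]
contact_force: [0.3, -0.7, 0.9]
width: 0.545
gripper_force: 0.0
time_s: 38.57
ee_pos: [0.6553, 0.0223, 0.0768]
ee_rot: [0.32, -3.123, -0.0]
contact_force: [0.9, 0.2, -0.0]
width: 0.571
gripper_force: 0.0
time_s: 40.65
ee_pos: [0.5962, 0.3135, 0.1777]
ee_rot: [-0.32, 3.125, -0.0]
contact_force: [0.1, -0.6, 0.2]
width: 0.573
gripper_force: 0.0
```

View pics/s8.png

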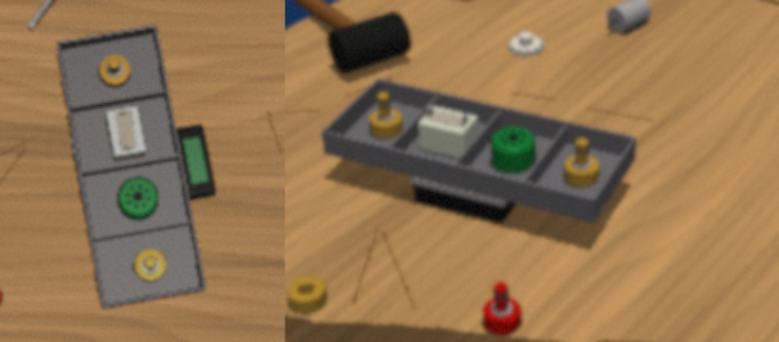

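All four parts stand in their bays: followers at (114,70) and (150,264), resistor at (126,132), beeper at (138,197). The tray is level and has not moved, so I hand the job in.

```bash
python3 -c "from station import *;print(close_job())"
```

```text
the job is handed in; nothing more can be done
None
```

I packed the kit in the order asked and handed it in at about 41 s: resistor and beeper in the middle bays, then one large follower, stud up, in each end bay; the last pictures show the tray level and in place, and I never gripped the look-alikes.

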